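# Seat the keyed tube rotor in the spin drive and hold it down

### The arm

A 6-joint arm with a two-finger parallel gripper is mounted at the origin on the work surface. World frame = base frame: x ahead of the robot, y to its left, z up, the work surface at z = 0. Lengths are in m, angles in rad, forces in N, time in s.
With the tool pointing down it reaches from about 0.25 to 0.725 m from the base axis. Payload 4 kg.
Tool frame: the origin (TCP) lies between the finger pads; the fingertips stand 17 mm ahead of it and the grasp point (between the pads) lies 2 mm behind it; z points along the fingers, x is the direction in which the jaws open and shut, and the axes are right-handed (so a half turn about z gives the same grasp; the last joint's range is limited). The gripper opens to 85 mm and grips with 20 to 120 N. Pads are 22 mm wide; open, the fingers measure 114 mm over their backs; the gripper's body (76 mm by 85 mm) begins 54 mm behind the grasp point. The pads swing forward as they close: fully open they stand 13 mm farther back than shut.
Start: joints at [1.155, 0.241, 0.005, 1.335, 0, 1.571], TCP at [0.202, 0.457, 0.248] pointing down, gripper open.
Joint ranges: [-2.72, 2.72], [-1.05, 1.87], [-1.09, 1.28], [-1.99, 2.15], [-1.42, 1.44], [-3.14, 3.14]. Speed limits (rad/s): [2.79, 2.79, 3.14, 3.14, 3.14, 3.14].

### API

Orientations are given as a 3x3 rotation matrix whose columns are the frame's x, y, z axes.
In Python, from bench import arm, cams gives the robot as it stands.
- The arm moves only by the tool carry_out, never from a script. Its argument "steps" is a list of rows, each an object with "dr": the turn, a rotation vector about the tool's x, y, z in degrees, a list of three; "travel": the shift along the tool's x, y, z in cm, a list of three; "grip": the opening, from 0 (shut) to 1 (fully open). In form: [{"dr": [wx, wy, wz], "travel": [dx, dy, dz], "grip": grip}, ...]. A call has 1 to 10 rows; each row is the pose to reach, as a shift and turn from the pose measured when the call began, along the tool's axes at that moment; what a row does not reach only later rows make up. A row lasts 1/10 s, in which the tool goes at most 50 mm and 8.59 degrees, less where a joint would pass 70% of its speed; a pose out of reach is approached as far as the arm can. A call with a gripper value outside its range is refused whole. The fingers move at their own pace and stop on an object; "newtons" is the grip in N (left out, the last holds). Time passes only in rows, so rows that repeat a pose let the fingers close. It gives the time, the measured TCP pose, the force and the opening at its end, in the units of the state.
- arm.observe(): the state, without advancing time (a new reading comes with each control period).
- cams.capture(name): name is "scene" or "side" or "wrist"; returns a dict with "pixels" (420x560x3 uint8, red, green, blue), "depth" (420x560 float32, m along the optical axis (not along the pixel's ray), 0 where there is no reading), "mtx" (3x3 intrinsics, pixels), "rvec" (rotation vector, rad) and "tvec" (3), from world to camera coordinates, as OpenCV has them. Camera axes: x right, y down, z forward; pixel columns grow to the right and rows downward; lengths in m; the calibration is good to about 2 mm. The wrist camera is an equidistant fisheye: a pixel r from the principal point sees the ray r / f radians off the axis. A picture is of the moment at which its call begins.
- arm.sign_off(): hands the job in, once; it reports no verdict.
The state is a dict: "time": time; "joint_positions": joint angles; "qvel": joint speeds; "joint_torque": joint torques, N m; "ee_pos": TCP position; "ee_rot": TCP orientation; "ft_force": force on the tool from outside, world axes, zero at the start; "moment": the same for the moment, N m; "grip_width": finger opening in m.
Only numpy, scipy, OpenCV 4.12 (cv2) and the standard library are available. Lean on these libraries where they do the work, as an engineer would, in place of code of your own. Each camera call takes 0.05 s, during which the arm holds its last target. There are 200 camera calls.

### The job

Lift the tube rotor out of its blue stand and fit its shaft into the hub of the white spin drive, turning it until its key drops into the hub's keyway (red mark over red mark). Push it all the way home against the spring, until the disc sits flat on the hub, and finish while still gripping it and holding it pressed down, so that a colleague can tighten the lock. Leave the jar, the bottle and the slide box where they stand.

Things in the scene. Friction and masses are not known exactly. Their poses are not given: they have to be found in the camera images.
- rotor: Tube rotor, 0.15 to 0.3 kg. Origin: centre of the flat lower tip of its shaft; z up the shaft, x towards the key. Heights above the tip: steel shaft, 20 mm diameter, 0 to 45 mm, its lowest 6 mm tapering to 12 mm; aluminium disc, 84 mm diameter, 45 to 53 mm; black grip block 53 to 97 mm. Red stripes on disc and grip top, on the +x side, show where the key is.
- rotor_grip (a point): Centre of the rotor's grip block, 75 mm above the shaft's tip, on its axis; axes as the rotor's. The block is 44 mm long (x), 24 mm wide (y) and 44 mm tall: take it across y, from above.
- rotor_key (a point): Lower end of the rotor's only key, on the +x side of the shaft, 15 mm above the tip and 11.5 mm from the axis; below it the shaft is a plain round pilot. The key is 6 mm wide, reaches 14.5 mm from the axis and runs up to the disc; its lower end is rounded.
- hub: Aluminium hub, 50 mm tall, about 62 mm across, fixed upright on the drive (underside 40 mm above the bench); it cannot turn. Origin: centre of its underside; z up, x towards the keyway. Bore 22.5 mm diameter; keyway 8.5 mm wide, reaching 17 mm from the axis, over the full depth; no chamfer. A red mark on the top face lies outside the keyway.
- hub_mouth (a point): Centre of the bore at the hub's top face, 90 mm above the bench; axes as the hub's. With the rotor home its disc lies on this face and its shaft tip is 45 mm below it.
- ejector (a joint): Brass spring ejector at the bottom of the bore: how far it is pressed down, m. 0 is free (its top 35 mm below the hub's top face); 0.010 with the rotor fully home. It resists with 6 N at first and 10 N at 0.010, and lifts the rotor again if it is not held down. It stops at 0.013.
- drive: White spin drive, fixed, 170 mm (x) by 150 mm (y) by 40 mm tall, black knob and dark display on its -x face. Origin: centre of its underside. The hub stands at the centre of its top, turned to any angle within 0.8 rad of the drive.
- stand: Blue parking stand, fixed: an upright tube of 60 mm outer and 36 mm inner diameter, 55 mm tall, on a 96 mm foot of 6 mm thickness. Origin: centre of its underside. The rotor's shaft hangs loosely in it and the disc lies on its rim, so the rotor's tip is 10 mm above the bench.
- jar: Bystander: white staining jar with an orange label, 60 mm across, 91 mm tall, loose. Origin: centre of its underside.
- bottle: Bystander: small amber bottle with a blue cap, 60 mm across, 125 mm tall, loose. Origin: centre of its underside.
- slidebox: Bystander: flat grey slide box, 85 x 170 x 32 mm, loose, on the far side of the work. Origin: centre of its underside.
Not all that is in view belongs to the job. What is shaped like the rotor but pink is not meant. Several things look just like the stand: the one meant starts nearest to the robot's base.

How it is judged:
On the way, in this order (a step that is already met when the one before it is completed fails the run):
1. the rotor is lifted out of its stand, in the gripper (height (world z) of rotor above 0.06 m and contact force between rotor and stand below 0.05 N and contact force between the fingers and rotor above 2 N), for 0.1 s.
2. the key has dropped into the keyway: shaft at least 22 mm deep in the bore (z of rotor in the frame of hub_mouth below -0.022 m and horizontal distance between rotor and hub below 0.003 m and angle between the x axis of rotor and the x axis of hub, either way round below 0.15 rad and angle between the z axis of rotor and the z axis of hub, either way round below 0.06 rad), for 0.1 s.
At the end, for the whole second after the job is handed in: Through the final second: rotor still, shaft tip at least 43.5 mm below the hub's top face (45 is home), within 3 mm of the bore's axis, upright within 0.06 rad, key within 0.15 rad of the keyway, ejector pressed at least 8.5 mm, and the fingers still on the rotor (over 2 N) (z of rotor in the frame of hub_mouth below -0.0435 m and horizontal distance between rotor and hub below 0.003 m and angle between the x axis of rotor and the x axis of hub, either way round below 0.15 rad and angle between the z axis of rotor and the z axis of hub, either way round below 0.06 rad and value of joint ejector above 0.0085 m and contact force between the fingers and rotor above 2 N and contact force between rotor and stand below 0.05 N and linear speed of rotor below 0.02 m/s); the arm keeps its last pose, push and grip.
It fails at once if the jar is pushed more than 20 mm or tipped over (distance of jar from where it was at the start of the episode above 0.02 m or angle between jar's own z axis and vertical above 0.4 rad).
It fails at once if the bottle is pushed more than 20 mm or tipped over (distance of bottle from where it was at the start of the episode above 0.02 m or angle between bottle's own z axis and vertical above 0.4 rad).
It fails at once if the slide box is pushed more than 20 mm or tipped over (distance of slidebox from where it was at the start of the episode above 0.02 m or angle between slidebox's own z axis and vertical above 0.4 rad).
It also fails if it takes over 42 s, if anything falls off the work surface, if the arm or the gripper's body presses on something with over 40 N, if the wrist force passes 120 N, or if a joint passes its speed limit or range.

## Working session

There is one attempt and no reset: what is moved stays moved. The work goes in short steps, Python scripts to look and compute and a tool call to move; the robot and the scene stay as the last step left them, time stands still between calls to the robot, and variables do not carry over. Pictures are saved under pics/ and viewed, on a budget of 10 in all, crops included, one or two more only if the job needs it, and the job is handed in when it is done.

Besides the shell and the picture viewer there is one more tool, called as a command line: name --argument value ..., lists and objects as JSON in quotes. carry_out: Moves the arm, as the interface text tells. Its arguments: {"type":"object","properties":{"steps":{"type":"array"},"newtons":{"type":"number"}},"required":["steps"]}

```bash
mkdir -p pics; cat > h.py <<'E'
import numpy as np, cv2
from bench import arm, cams
def cap(n):
    c=cams.capture(n); R=cv2.Rodrigues(np.array(c['rvec'],float))[0]; t=np.array(c['tvec'],float).ravel()
    c['R']=R; c['t']=t; return c
def save(c,f,box=None,s=1):
    p=c['pixels'][:,:,::-1]
    if box: p=p[box[1]:box[3],box[0]:box[2]]
    cv2.imwrite('pics/'+f,cv2.resize(p,None,fx=s,fy=s,interpolation=cv2.INTER_CUBIC))
def rays(c,uv,fish=False):
    uv=np.atleast_2d(np.array(uv,float)); K=np.array(c['mtx'])
    d=np.c_[(uv[:,0]-K[0,2])/K[0,0],(uv[:,1]-K[1,2])/K[1,1]]
    if fish:
        r=np.linalg.norm(d,axis=1)[:,None]+1e-12
        d=np.c_[d/r*np.sin(r),np.cos(r)]
    else: d=np.c_[d,np.ones(len(d))]
    return -c['R'].T@c['t'], d@c['R']
def plane(c,uv,z,fish=False):
    o,d=rays(c,uv,fish); return o+d*((z-o[2])/d[:,2])[:,None]
def cloud(c):
    v,u=np.mgrid[:420,:560]; o,d=rays(c,np.c_[u.ravel(),v.ravel()])
    return (o+d*c['depth'].ravel()[:,None]).reshape(420,560,3)
E
python3 - <<'E'
from h import *
a=cap('scene');b=cap('side')
o=np.vstack([a['pixels'],b['pixels']])[:,:,::-1]
cv2.imwrite('pics/a.png',cv2.resize(np.hstack([a['pixels'],b['pixels']])[:,:,::-1],(800,300)))
save(a,'scene.png',None,1.4); save(b,'side.png',None,1.4)
for c in(a,b): print(-c['R'].T@c['t'],c['R'][2],c['mtx'])
s=arm.observe();print(s)
E
```

```text
[ 1.53378687 -0.15786895  0.98790845] [-0.71053752  0.13173362 -0.69121827] [[433.75475758   0.         275.79427416]
 [  0.         433.75475758 207.2027139 ]
 [  0.           0.           1.        ]]
[ 0.0483153  -0.74576144  0.91190191] [ 0.44610444  0.60378294 -0.66063378] [[516.18210881   0.         275.08994218]
 [  0.         516.18210881 208.66326906]
 [  0.           0.           1.        ]]
{'time': 0.1, 'joint_positions': array([ 1.15499959e+00,  2.41356976e-01,  3.85576476e-03,  1.33522729e+00,
       -1.66429810e-05,  1.57076312e+00]), 'qvel': array([-0.00149467, -0.00159783,  0.00278737,  0.00108067,  0.00027391,
       -0.00217374]), 'joint_torque': array([-1.32266882e-05, -3.73136902e+01,  2.53009772e+01,  1.08164977e-02,
       -9.74027365e-07, -1.46979056e-05]), 'ee_pos': array([0.2017434 , 0.45689626, 0.2474911 ]), 'ee_rot': array([[ 4.03887772e-01,  9.14808221e-01, -7.65217638e-04],
       [ 9.14806501e-01, -4.03888497e-01, -1.77426726e-03],
       [-1.93217688e-03,  1.65787832e-05, -9.99998133e-01]]), 'ft_force': array([ 0.37588586,  0.45110183, -0.05821219]), 'moment': array([-0.04383771,  0.04043036, -0.02106055]), 'grip_width': 0.08535811602738207}
```

View pics/scene.png

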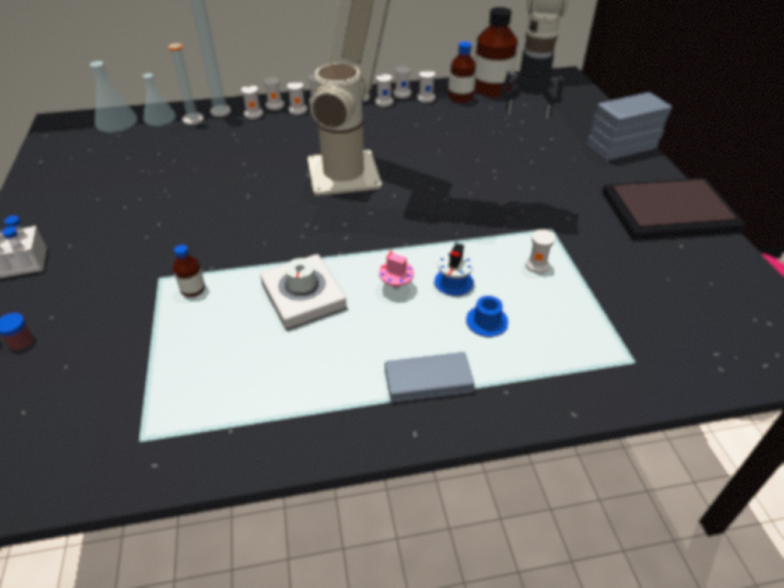

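View pics/side.png

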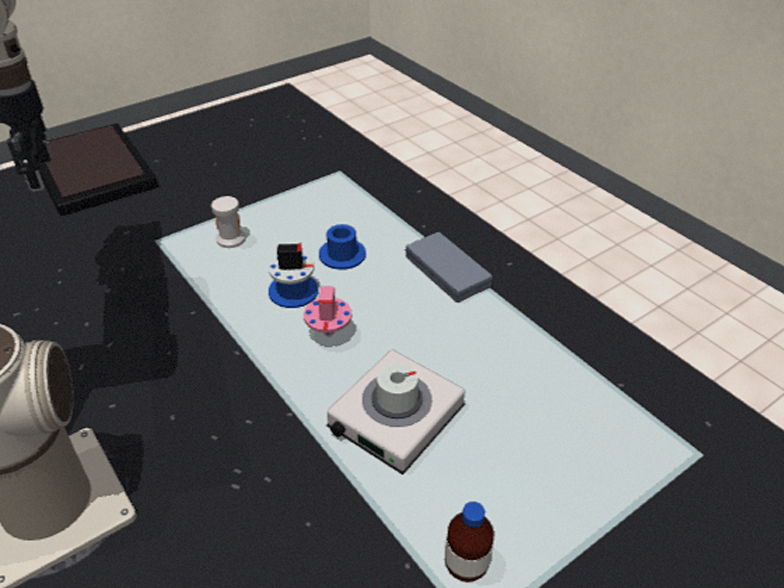

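The scene view shows two stand-like things: the blue stand holding the black-gripped rotor at (325,190) and an empty blue stand at (348,225). The pink rotor is a decoy at (283,192). In the side view the rotor is at (207,187), the empty stand at (244,175), the pink rotor at (234,222), and the hub at (284,277) with its red mark pointing right. The stand that holds the black rotor fits, as it is also nearer the base. I'll confirm this in a crop and measure.

```bash
python3 - <<'E'
from h import *
cs={n:cap(n) for n in('scene','side')}
b=cs['side']; save(b,'crop.png',(170,150,350,310),4)
for n,c in cs.items():
    P=cloud(c); px=c['pixels'].astype(int); r,g,bl=px[...,0],px[...,1],px[...,2]
    Z=P[...,2]; hsv=cv2.cvtColor(c['pixels'],cv2.COLOR_RGB2HSV)
    red=(r>110)&(r-g>70)&(r-bl>70)
    blue=(bl-r>70)&(bl>100)
    reg=(P[...,0]>0.2)&(P[...,0]<0.8)&(np.abs(P[...,1])<0.5)&(c['depth']>0)
    for nm,m in(('red',red&reg),('blue',blue&reg)):
        k,l,st,ce=cv2.connectedComponentsWithStats(m.astype(np.uint8))
        for i in range(1,k):
            if st[i,4]>3: q=P[l==i]; print(n,nm,ce[i].round(1),st[i,4],np.median(q,0).round(4),q.min(0).round(3),q.max(0).round(3))
    # height layers
    for nm,lo,hi,ex in(('107',.1025,.111,None),('90',.086,.094,None),('63',.059,.067,None)):
        m=reg&(Z>lo)&(Z<hi)
        k,l,st,ce=cv2.connectedComponentsWithStats(m.astype(np.uint8))
        for i in range(1,k):
            if st[i,4]>25: q=P[l==i]; print(n,nm,ce[i].round(1),st[i,4],q.mean(0).round(4),'mid',((q.min(0)+q.max(0))/2).round(4),np.ptp(q,0).round(3))
E
```

```text
scene red [324.6 180.7] 18 [0.538  0.1829 0.1055] [0.529 0.174 0.103] [0.546 0.192 0.108]
scene red [278.  182.4] 15 [0.5068 0.0413 0.0942] [0.493 0.034 0.091] [0.518 0.046 0.099]
scene red [384.4 183.1] 11 [0.5218 0.3978 0.0468] [0.517 0.392 0.042] [0.525 0.403 0.053]
scene red [284.5 186.5] 6 [0.5282 0.0565 0.0937] [0.523 0.05  0.092] [0.533 0.065 0.096]
scene red [276.9 193.1] 28 [0.5113 0.0332 0.0515] [0.486 0.023 0.049] [0.532 0.056 0.071]
scene red [321.5 193.5] 6 [0.5475 0.1735 0.0628] [0.545 0.169 0.061] [0.557 0.176 0.065]
scene blue [128.6 178.1] 63 [ 0.429  -0.4198  0.1233] [ 0.248 -0.472 -0.003] [ 0.444 -0.405  0.128]
scene blue [323.2 203.1] 271 [0.5459 0.181  0.0056] [ 0.483  0.146 -0.   ] [0.568 0.239 0.053]
scene blue [348.1 226.1] 633 [0.6754 0.227  0.0213] [ 0.582  0.184 -0.002] [0.71  0.281 0.058]
scene 107 [325.6 178. ] 68 [0.5255 0.1901 0.1052] mid [0.5243 0.1909 0.1054] [0.047 0.041 0.005]
scene 90 [387.5 169.7] 128 [0.5054 0.4073 0.0892] mid [0.5032 0.4083 0.09  ] [0.053 0.053 0.008]
scene 90 [131.9 188.3] 51 [ 0.439  -0.4148  0.0898] mid [ 0.4357 -0.4171  0.09
[... 2988 characters left out ...]
7 0.007]
side 90 [232.3 218.1] 28 [0.5016 0.0376 0.0901] mid [0.5018 0.0365 0.0901] [0.019 0.018 0.006]
side 90 [283.5 270.3] 485 [ 0.5003 -0.165   0.0907] mid [ 0.5015 -0.1641  0.0901] [0.061 0.065 0.008]
side 90 [335.6 381.7] 200 [ 0.4181 -0.4253  0.0899] mid [ 0.4261 -0.419   0.09  ] [0.049 0.051 0.008]
side 63 [163.3 156.6] 36 [0.4989 0.3934 0.0629] mid [0.5018 0.3989 0.063 ] [0.04  0.026 0.008]
side 63 [208.1 193.2] 339 [0.5175 0.1794 0.0638] mid [0.5234 0.1908 0.0631] [0.084 0.086 0.008]
side 63 [283.9 287. ] 66 [ 0.4875 -0.1838  0.0629] mid [ 0.4941 -0.1755  0.063 ] [0.048 0.041 0.008]
side 63 [332.9 395.2] 93 [ 0.4091 -0.4315  0.0627] mid [ 0.4188 -0.4217  0.063 ] [0.043 0.053 0.008]
```

View pics/crop.png

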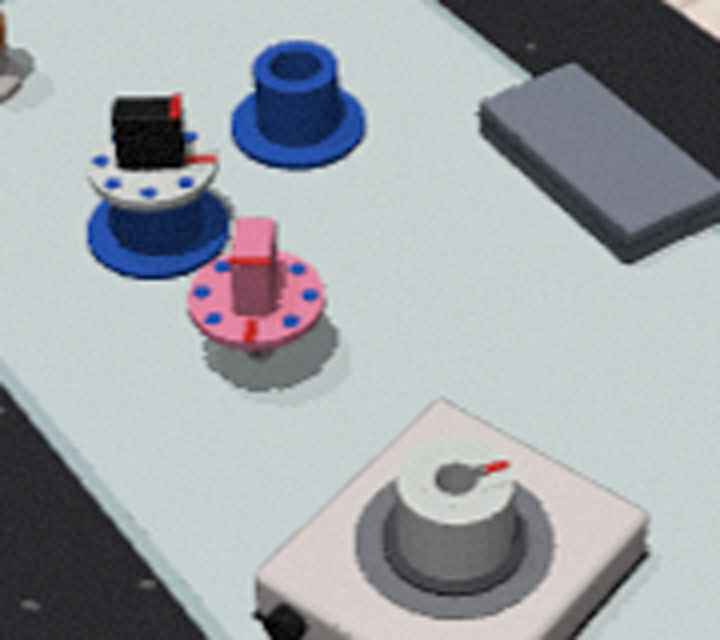

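The crop confirms it: the black-gripped rotor, with red stripes at crop (175,105) and (200,160), sits in the blue stand nearest the base, about (0.524, 0.191). The key yaw is about -37°. The empty stand lies farther away at (0.66, 0.23). Moving over the rotor now.

carry_out --steps '[{"dr":[0,0,6],"travel":[-1.4,5,0.5],"grip":1},{"dr":[0,0,13],"travel":[-2.8,10,1],"grip":1},{"dr":[0,0,13],"travel":[-4.2,15,1.5],"grip":1},{"dr":[0,0,13],"travel":[-5.6,20,2],"grip":1},{"dr":[0,0,13],"travel":[-7,25,2.5],"grip":1},{"dr":[0,0,13],"travel":[-8.4,30,2.7],"grip":1},{"dr":[0,0,13],"travel":[-9.8,35,2.7],"grip":1},{"dr":[0,0,13],"travel":[-11.3,40.2,2.7],"grip":1},{"dr":[0,0,13],"travel":[-11.3,40.2,2.7],"grip":1},{"dr":[0,0,13],"travel":[-11.3,40.2,2.7],"grip":1}]'

```text
time: 1.2
ee_pos: [0.5256, 0.1892, 0.2202]
ee_rot: [[0.603, 0.798, -0.001], [0.798, -0.603, -0.002], [-0.002, 0.0, -1.0]]
ft_force: [-0.3, 0.2, -0.7]
grip_width: 0.0854
```

```bash
python3 - <<'E'
from h import *
c=cap('wrist'); save(c,'w1.png',None,1.4)
s=arm.observe();print(s['joint_positions'],s['ee_pos'],s['ee_rot'].round(3),s['qvel'].round(3)); print(c['mtx'],-c['R'].T@c['t'],c['R'].round(3))
px=c['pixels'].astype(int);r,g,bl=px[...,0],px[...,1],px[...,2]
red=(r>110)&(r-g>70)&(r-bl>70)
k,l,st,ce=cv2.connectedComponentsWithStats(red.astype(np.uint8))
for i in range(1,k):
    if st[i,4]>8: print(ce[i].round(1),st[i,4],plane(c,[ce[i]],.107,True).round(4),plane(c,[ce[i]],.063,True).round(4))
E
```

```text
[ 3.48731216e-01  3.69605514e-01  1.10473573e-01  1.31395846e+00
 -3.64184254e-04  9.93841526e-01] [0.52416182 0.19046966 0.22022841] [[ 0.601  0.799 -0.002]
 [ 0.799 -0.601 -0.001]
 [-0.002 -0.001 -1.   ]] [ 0.046 -0.02  -0.025  0.004  0.007  0.004]
[[325.1922621    0.         274.62467181]
 [  0.         325.1922621  208.6800833 ]
 [  0.           0.           1.        ]] [0.46696283 0.2328762  0.34578487] [[ 0.604  0.797 -0.004]
 [ 0.764 -0.577  0.289]
 [ 0.228 -0.177 -0.957]]
[132.8 256.9] 48 [[0.4845 0.0638 0.107 ]] [[0.4877 0.0326 0.063 ]]
[131.8 277.4] 112 [[0.498  0.0475 0.107 ]] [[0.5037 0.0133 0.063 ]]
```

View pics/w1.png

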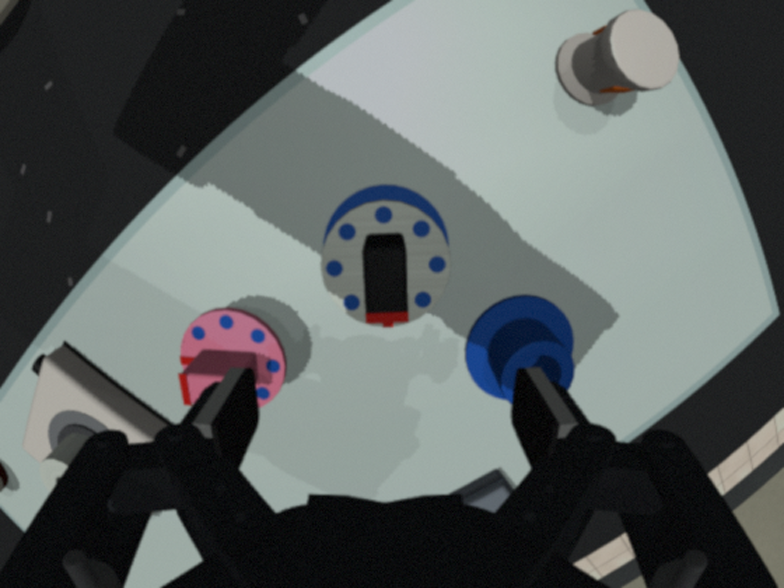

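The wrist view shows the rotor disc centred near (387,262) on the view scale. The black grip lies square to the jaws, with its red stripe at (387,320). The pink decoy is at (235,355) and the empty stand at (520,350). I'll refine the position from the disc's dots and the red stripe.

```bash
cat > dots.py <<'E'
from h import *
from scipy.optimize import least_squares
def rotor(c,zd,box):
    px=c['pixels'].astype(int);r,g,bl=px[...,0],px[...,1],px[...,2]
    B=np.zeros(r.shape,bool);B[box[1]:box[3],box[0]:box[2]]=1
    m=(bl-r>35)&B
    k,l,st,ce=cv2.connectedComponentsWithStats(m.astype(np.uint8))
    d=[ce[i] for i in range(1,k) if 25<st[i,4]<160]
    P=plane(c,d,zd,True)[:,:2]
    f=least_squares(lambda q:np.hypot(*(P-q[:2]).T)-q[2],[*P.mean(0),.035],loss='soft_l1',f_scale=.001)
    a=np.degrees(np.arctan2(*(P-f.x[:2]).T[::-1]))
    rm=(r-g>50)&(r-bl>50)&B; v,u=np.nonzero(rm)
    print('dots',len(d),'centre,r',f.x.round(4),'res',np.abs(f.fun).max().round(4),'ang mod45',(a%45).round(1))
    q=plane(c,np.c_[u,v],zd+.044,True)[:,:2]
    w=(q.mean(0)-f.x[:2]);print('red n',len(u),'mean',q.mean(0).round(4),'az',np.degrees(np.arctan2(w[1],w[0])).round(1))
    return f.x
E
python3 - <<'E'
from dots import *
c=cap('wrist'); s=arm.observe(); print(s['ee_pos'])
rotor(c,.063,(225,128,328,240))
px=c['pixels'].astype(int);
m=(px.max(2)<45); B=np.zeros_like(m);B[150:235,235:315]=1
k,l,st,ce=cv2.connectedComponentsWithStats((m&B).astype(np.uint8)); i=1+st[1:,4].argmax();
v,u=np.nonzero(l==i); print(st[i])
bx=cv2.minAreaRect(np.c_[u,v].astype(np.float32));print(bx)
# left/right edge of the black grip at its top near rows, and red corners, at z=.107
r,g,bl=px[...,0],px[...,1],px[...,2]; rm=(r-g>50)&(r-bl>50)&B
v,u=np.nonzero(rm&(np.arange(420)[:,None]<232)); print(u.min(),u.max(),v.min(),v.max()); print(plane(c,[[u.min()-.5,v.min()],[u.max()+.5,v.min()],[u.mean(),v.max()]],.107,True).round(4))
E
```

```text
[0.52334524 0.19132927 0.22040962]
dots 7 centre,r [0.5206 0.1914 0.033 ] res 0.0001 ang mod45 [10.1 10.2 10.1 10.1 10.3 10.3 10.3]
red n 215 mean [0.5363 0.1805] az -34.7
[ 259  169   32   57 1605]
((274.71826171875, 197.1464080810547), (55.344451904296875, 30.011093139648438), 86.98721313476562)
261 290 225 231
[[0.5264 0.1732 0.107 ]
 [0.5404 0.1919 0.107 ]
 [0.5376 0.1798 0.107 ]]
```

carry_out --steps '[{"dr":[0,0,-2.1],"travel":[-0.15,-0.2,3],"grip":1},{"dr":[0,0,-2.1],"travel":[-0.15,-0.2,6],"grip":1},{"dr":[0,0,-2.1],"travel":[-0.15,-0.2,9],"grip":1},{"dr":[0,0,-2.1],"travel":[-0.15,-0.2,11],"grip":1},{"dr":[0,0,-2.1],"travel":[-0.15,-0.2,12],"grip":1},{"dr":[0,0,-2.1],"travel":[-0.15,-0.2,13],"grip":1},{"dr":[0,0,-2.1],"travel":[-0.15,-0.2,13],"grip":1},{"dr":[0,0,-2.1],"travel":[-0.15,-0.2,13],"grip":1}]' --newtons 60

```text
time: 2.1
ee_pos: [0.5209, 0.1918, 0.0913]
ee_rot: [[0.569, 0.822, -0.001], [0.822, -0.569, -0.001], [-0.001, -0.0, -1.0]]
ft_force: [-0.9, -0.6, 0.1]
grip_width: 0.0856
```

carry_out --steps '[{"dr":[0,0,0],"travel":[0,0,0],"grip":0},{"dr":[0,0,0],"travel":[0,0,0],"grip":0},{"dr":[0,0,0],"travel":[0,0,0],"grip":0},{"dr":[0,0,0],"travel":[0,0,0],"grip":0},{"dr":[0,0,0],"travel":[0,0,0],"grip":0},{"dr":[0,0,0],"travel":[0,0,0],"grip":0},{"dr":[0,0,0],"travel":[0,0,0],"grip":0},{"dr":[0,0,0],"travel":[0,0,0],"grip":0}]' --newtons 60

```text
time: 2.9
ee_pos: [0.5214, 0.1918, 0.0918]
ee_rot: [[0.57, 0.822, 0.0], [0.822, -0.57, -0.0], [-0.0, 0.0, -1.0]]
ft_force: [-0.7, -0.1, 4.7]
grip_width: 0.0236
```

carry_out --steps '[{"dr":[0,0,0],"travel":[0,0,-1.5],"grip":0},{"dr":[0,0,0],"travel":[0,0,-3],"grip":0},{"dr":[0,0,0],"travel":[0,0,-6],"grip":0},{"dr":[0,0,0],"travel":[0,0,-9],"grip":0},{"dr":[0,0,0],"travel":[0,0,-12],"grip":0},{"dr":[0,0,0],"travel":[0,0,-14],"grip":0},{"dr":[0,0,0],"travel":[0,0,-14],"grip":0},{"dr":[0,0,0],"travel":[0,0,-14],"grip":0}]'

```text
time: 3.7
ee_pos: [0.5208, 0.1917, 0.2304]
ee_rot: [[0.57, 0.822, -0.002], [0.822, -0.57, -0.001], [-0.002, -0.001, -1.0]]
ft_force: [0.6, -0.1, -2.9]
grip_width: 0.0233
```

```bash
python3 - <<'E'
from dots import *
c=cap('wrist'); b=cap('side'); s=arm.observe(); print(s['ee_pos'],s['ee_rot'].round(3),s['ft_force'].round(2),s['grip_width'])
o=np.vstack([cv2.resize(x['pixels'],(560,420))[100:400] for x in(c,b)])
cv2.imwrite('pics/lift.png',o[:,:,::-1])
E
```

```text
[0.52009444 0.19142536 0.22936404] [[ 0.57   0.822 -0.004]
 [ 0.822 -0.57  -0.002]
 [-0.004 -0.002 -1.   ]] [-0.58  0.19 -3.04] 0.02345575642116173
```

View pics/lift.png

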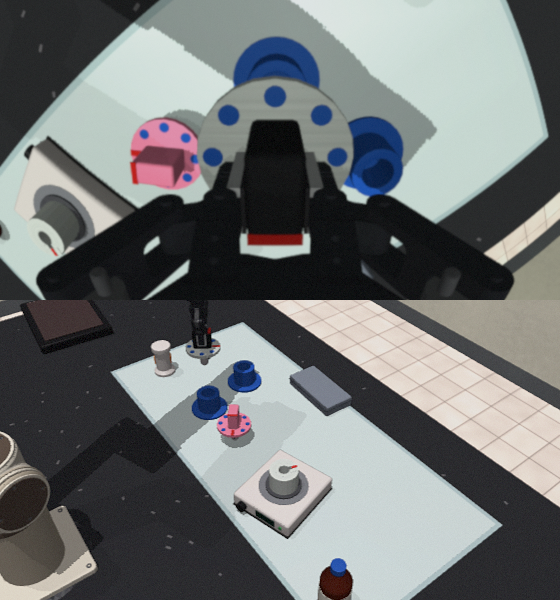

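The wrist half shows the rotor held square, and the side half shows it lifted free of its stand, which is empty at (208,400). Next I'll carry it beside the hub so the wrist camera can look down on the hub.

carry_out --steps '[{"dr":[0,0,-3],"travel":[-2.7,2.8,0],"grip":0},{"dr":[0,0,-6],"travel":[-5.4,5.6,0],"grip":0},{"dr":[0,0,-9],"travel":[-8.1,8.4,0],"grip":0},{"dr":[0,0,-12],"travel":[-10.8,11.2,0],"grip":0},{"dr":[0,0,-15],"travel":[-13.5,14,0],"grip":0},{"dr":[0,0,-18],"travel":[-16.2,16.9,0.2],"grip":0},{"dr":[0,0,-20],"travel":[-18.9,19.7,0.4],"grip":0},{"dr":[0,0,-20],"travel":[-21.6,22.5,0.6],"grip":0},{"dr":[0,0,-20],"travel":[-24.3,25.3,0.8],"grip":0},{"dr":[0,0,-20],"travel":[-26.9,28.1,1],"grip":0}]'

```text
time: 4.8
ee_pos: [0.5969, -0.1911, 0.2172]
ee_rot: [[0.254, 0.967, -0.008], [0.967, -0.254, -0.0], [-0.002, -0.008, -1.0]]
ft_force: [0.7, 0.6, -1.9]
grip_width: 0.0234
```

carry_out --steps '[{"dr":[0,0,0],"travel":[0,0,0],"grip":0},{"dr":[0,0,0],"travel":[0,0,0],"grip":0},{"dr":[0,0,0],"travel":[0,0,0],"grip":0}]'

```text
time: 5.1
ee_pos: [0.5961, -0.1903, 0.2156]
ee_rot: [[0.254, 0.967, -0.011], [0.967, -0.254, 0.001], [-0.002, -0.011, -1.0]]
ft_force: [0.3, 0.0, -2.3]
grip_width: 0.0234
```

```bash
python3 - <<'E'
from dots import *
c=cap('wrist'); s=arm.observe(); print(s['joint_positions'].round(3),s['ee_pos'],s['ee_rot'].round(4),s['ft_force'].round(2),s['grip_width'],s['qvel'].round(3))
save(c,'w2.png',None,1.4); np.savez('w2',**c)
px=c['pixels'].astype(int);r,g,bl=px[...,0],px[...,1],px[...,2]
for n,m in(('red',(r-g>60)&(r-bl>60)),('blue',bl-r>50)):
    k,l,st,ce=cv2.connectedComponentsWithStats(m.astype(np.uint8))
    for i in range(1,k):
        if st[i,4]>15: print(n,st[i],ce[i].round(1))
E
```

```text
[-0.307  0.517  0.328  1.392 -0.002 -0.051] [ 0.59638478 -0.18992482  0.21623334] [[ 2.532e-01  9.674e-01 -9.800e-03]
 [ 9.674e-01 -2.532e-01  5.000e-04]
 [-2.000e-03 -9.600e-03 -1.000e+00]] [ 0.21  0.33 -2.27] 0.023466254212002904 [ 0.011 -0.015  0.006 -0.    -0.002  0.001]
red [495  34  11  24 152] [500.2  46.1]
red [457  37  17  17 131] [465.3  44.7]
red [468  55  28  34 174] [479.6  75.4]
red [274 103   8  17 123] [277.1 110.9]
red [248 335  54   9 480] [274.8 339. ]
blue [475  27   7   9  50] [477.8  31.3]
blue [519  31  41  48 984] [541.3  48.8]
blue [461  64   7   9  55] [464.  68.]
blue [524  69  36  33 511] [540.3  89.1]
blue [475  84   7  10  55] [478.   88.6]
blue [494  89   6   9  47] [496.5  92.9]
blue [549 134  11  57 453] [555.1 162.9]
blue [264 186  22  21 365] [274.6 196.1]
blue [218 205  21  21 335] [228.1 214.8]
blue [311 205  21  21 346] [321.1 214.9]
blue [203 248  19  18 269] [212.2 256.4]
blue [328 249  19  17 255] [336.9 256.7]
```

View pics/w2.png

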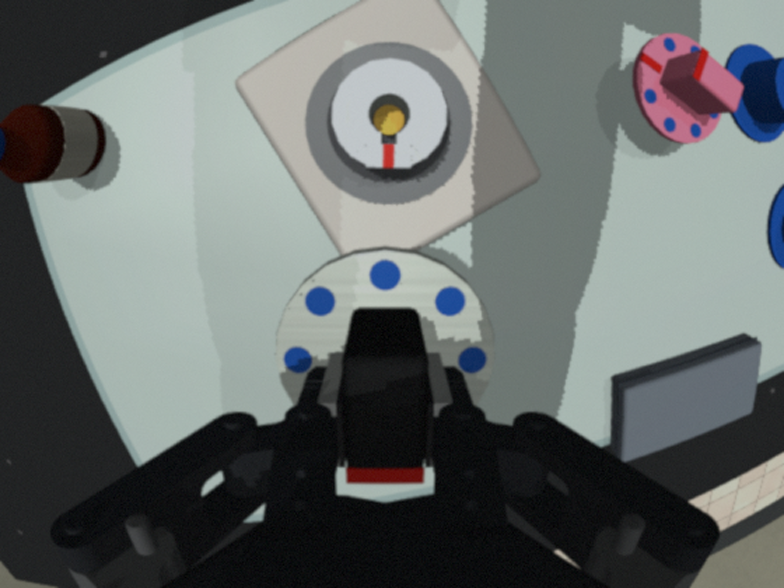

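The wrist view shows the hub top centred at (389,115) with brass in its bore, and the keyway and red mark at (388,155). The rotor disc below it has five dots visible, and its grip stripe at (385,475) points the same way. I'll compute the hub and rotor positions from this one picture.

```bash
cat > hub.py <<'E'
from dots import *
def circ(P):
    f=least_squares(lambda q:np.hypot(*(P-q[:2]).T)-q[2],[*P.mean(0),.03],loss='soft_l1',f_scale=.0005); return f.x
def hubfit(c,hb):
    px=c['pixels'].astype(int);r,g,bl=px[...,0],px[...,1],px[...,2]
    B=np.zeros(r.shape,bool);B[hb[1]:hb[3],hb[0]:hb[2]]=1
    red=(r-g>60)&(r-bl>60)&B; hz=.09
    top=((px.min(2)>150)|red)&B
    k,l,st,ce=cv2.connectedComponentsWithStats(top.astype(np.uint8)); i=1+st[1:,4].argmax()
    cs,_=cv2.findContours((l==i).astype(np.uint8),cv2.RETR_CCOMP,cv2.CHAIN_APPROX_NONE)
    cs=sorted(cs,key=lambda q:-cv2.contourArea(q)); print(st[i],[int(cv2.contourArea(q)) for q in cs[:3]])
    h=circ(plane(c,cs[0][:,0],hz,True)[:,:2]); print('hub outer',h.round(4))
    if len(cs)>1: print('hub bore',circ(plane(c,cs[1][:,0],hz,True)[:,:2]).round(4))
    v,u=np.nonzero(red); q=plane(c,np.c_[u,v],hz,True)[:,:2].mean(0); w=q-h[:2]
    print('mark',q.round(4),'r',np.hypot(*w).round(4),'az',np.degrees(np.arctan2(w[1],w[0])).round(2)); return h
def rotfit(c,s):
    px=c['pixels'].astype(int);r,bl=px[...,0],px[...,2]
    k,l,st,ce=cv2.connectedComponentsWithStats((bl-r>50).astype(np.uint8))
    d=[ce[i] for i in range(1,k) if 200<st[i,4]<450 and 190<ce[i][0]<360 and ce[i][1]>170]
    z=s['ee_pos'][2]-.0285; P=plane(c,d,z,True)[:,:2]; f=circ(P); a=np.degrees(np.arctan2(*(P-f[:2]).T[::-1]))
    print('rotor',len(d),f.round(4),'ang mod 45-45',(a%45-45).round(2))
    t=s['ee_pos'][:2]; print('rotor-tcp',(f[:2]-t).round(4)); return f
E
python3 - <<'E'
from hub import *
c=dict(np.load('w2.npz')); s=arm.observe()
h=hubfit(c,(228,30,330,128)); f=rotfit(c,s)
R=s['ee_rot'];d=np.r_[h[:2]-f[:2],0]; print('delta',d,'tool',R.T@d,'tool az',np.degrees(np.arctan2(R[1,0],R[0,0])))
E
```

```text
[ 237   41   82   79 4290] [4101]
hub outer [ 0.4978 -0.1636  0.03  ]
mark [ 0.5218 -0.1703] r 0.025 az -15.7
rotor 5 [ 0.5948 -0.1912  0.0328] ang mod 45-45 [-14.82 -14.72 -14.85 -15.07 -14.53]
rotor-tcp [-0.0016 -0.0013]
delta [-0.09701422  0.02765919  0.        ] tool [ 0.00219826 -0.10085148  0.00096709] tool az 75.3355348285819
```

```bash
python3 - <<'E'
from hub import *
c=dict(np.load('w2.npz')); px=c['pixels'].astype(int)
sub=px[35:128,232:326]; top=np.zeros((420,560),np.uint8)
for th in(120,140,160):
    top[:]=0; top[35:128,232:326]=sub.min(2)>th
    k,l,st,ce=cv2.connectedComponentsWithStats(top); i=1+st[1:,4].argmax(); v,u=np.nonzero(l==i)
    hu=cv2.convexHull(np.c_[u,v].astype(np.int32))[:,0]; H=plane(c,hu,.09,True)[:,:2]; q=circ(H); print(th,st[i],q.round(4),np.abs(np.hypot(*(H-q[:2]).T)-q[2]).max().round(4))
# bore: rays from bore centre outward to first bright pixel
g=cv2.cvtColor(c['pixels'],cv2.COLOR_RGB2HSV)
b=(px.min(2)>130); cen=np.array([278.,82.]); E=[]
for a in np.radians(np.arange(0,360,8)):
    if 50<np.degrees(a)<130: continue
    for r in np.arange(4,30,.25):
        p=cen+r*np.array([np.cos(a),np.sin(a)])
        if b[int(round(p[1])),int(round(p[0]))]: E.append(p);break
H=plane(c,E,.09,True)[:,:2];q=circ(H);print('bore',q.round(4),(1e3*(np.hypot(*(H-q[:2]).T)-q[2])).round(1))
E
```

```text
120 [ 232   35   88   85 5022] [ 0.4968 -0.164   0.033 ] 0.0163
140 [ 237   41   82   79 4253] [ 0.4987 -0.1639  0.0315] 0.0006
160 [ 237   42   82   77 4091] [ 0.499  -0.164   0.0312] 0.0004
bore [ 0.4992 -0.1639  0.0113] [ 0.2  0.3  0.1 -0.1 -0.  -0.3 -0.3 -0.1  0.1 -0.1 -0.1  0.1 -0.2  0.4
  0.5 -0.  -0.1 -0.1  0.2 -0.2 -0.   0.  -0.6  0.1  0.1  0.1 -0.2 -0.2
 -0.1  0.2  0.  -0.3  0.   0.3  0.1]
```

carry_out --steps '[{"dr":[-0.5,0,0.9],"travel":[0,-2.5,0],"grip":0},{"dr":[-0.5,0,0.9],"travel":[0.1,-5,0],"grip":0},{"dr":[-0.5,0,0.9],"travel":[0.1,-7.5,0],"grip":0},{"dr":[-0.5,0,0.9],"travel":[0.14,-10,0.5],"grip":0},{"dr":[-0.5,0,0.9],"travel":[0.14,-10,1.5],"grip":0},{"dr":[-0.5,0,0.9],"travel":[0.14,-10,2.5],"grip":0},{"dr":[-0.5,0,0.9],"travel":[0.14,-10,2.5],"grip":0},{"dr":[-0.5,0,0.9],"travel":[0.14,-10,2.5],"grip":0},{"dr":[-0.5,0,0.9],"travel":[0.14,-10,2.5],"grip":0}]' --newtons 80

```text
time: 6.05
ee_pos: [0.5006, -0.1633, 0.1923]
ee_rot: [[0.268, 0.963, -0.001], [0.963, -0.268, -0.002], [-0.002, -0.0, -1.0]]
ft_force: [-0.5, -0.5, -2.6]
grip_width: 0.023
```

```bash
python3 - <<'E'
from hub import *
w=cap('wrist'); b=cap('side'); a=cap('scene'); s=arm.observe(); print(s['ee_pos'].round(4),s['ee_rot'].round(4),s['ft_force'].round(2),s['grip_width'])
q=np.array([.4995,-.163,.1])
def box(c,hw=35):
    p=c['R']@q+c['t'];K=c['mtx'];u=int(K[0,0]*p[0]/p[2]+K[0,2]);v=int(K[1,1]*p[1]/p[2]+K[1,2]); return cv2.resize(c['pixels'][v-hw:v+hw,u-hw:u+hw],(400,400),interpolation=cv2.INTER_CUBIC)
cv2.imwrite('pics/over.png',np.hstack([box(a),box(b)])[:,:,::-1])
rotfit(w,s)
E
```

```text
[ 0.5003 -0.1634  0.1924] [[ 2.683e-01  9.633e-01 -9.000e-04]
 [ 9.633e-01 -2.683e-01 -2.000e-03]
 [-2.100e-03 -3.000e-04 -1.000e+00]] [ 0.08  0.53 -1.59] 0.02278303842777484
rotor 5 [ 0.4998 -0.1644  0.033 ] ang mod 45-45 [-15.63 -15.65 -15.55 -15.86 -15.38]
rotor-tcp [-0.0005 -0.001 ]
```

View pics/over.png

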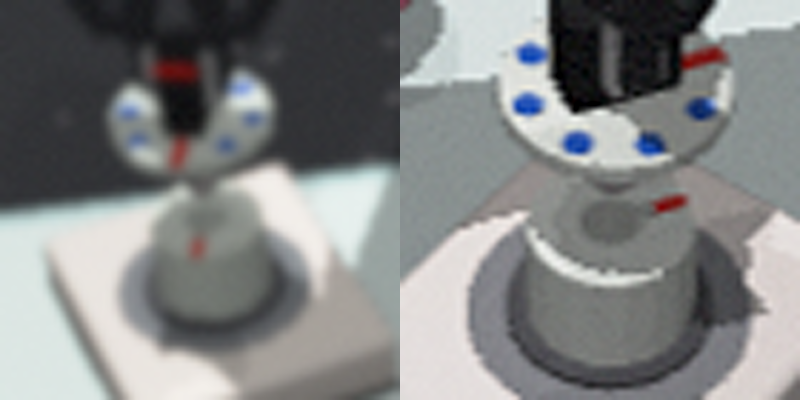

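Two views show the rotor over the bore with its stripes lined up with the hub's mark. I'll descend slowly and watch the forces.

carry_out --steps '[{"dr":[0,0,0],"travel":[0,0,0.8],"grip":0},{"dr":[0,0,0],"travel":[0,0,1.5],"grip":0},{"dr":[0,0,0],"travel":[0,0,1.9],"grip":0},{"dr":[0,0,0],"travel":[0,0,2.2],"grip":0},{"dr":[0,0,0],"travel":[0,0,2.5],"grip":0},{"dr":[0,0,0],"travel":[0,0,2.8],"grip":0},{"dr":[0,0,0],"travel":[0,0,3.1],"grip":0},{"dr":[0,0,0],"travel":[0,0,3.1],"grip":0}]'

```text
time: 7.0
ee_pos: [0.5, -0.1634, 0.1609]
ee_rot: [[0.268, 0.963, -0.002], [0.963, -0.268, -0.002], [-0.002, -0.001, -1.0]]
ft_force: [0.3, -0.4, -3.2]
grip_width: 0.0229
```

carry_out --steps '[{"dr":[0,0,0],"travel":[0,0,0.3],"grip":0},{"dr":[0,0,0],"travel":[0,0,0.5],"grip":0},{"dr":[0,0,0],"travel":[0,0,0.7],"grip":0},{"dr":[0,0,0],"travel":[0,0,0.9],"grip":0},{"dr":[0,0,0],"travel":[0,0,1.1],"grip":0},{"dr":[0,0,0],"travel":[0,0,1.3],"grip":0},{"dr":[0,0,0],"travel":[0,0,1.4],"grip":0},{"dr":[0,0,0],"travel":[0,0,1.4],"grip":0}]'

```text
time: 7.8
ee_pos: [0.4999, -0.1634, 0.1467]
ee_rot: [[0.268, 0.963, -0.002], [0.963, -0.268, -0.002], [-0.002, -0.001, -1.0]]
ft_force: [0.2, -0.3, -2.2]
grip_width: 0.0228
```

The tip is about 25 mm deep with no contact force, so the key is in the keyway. Pressing home now.

carry_out --steps '[{"dr":[0,0,0],"travel":[0,0,0.4],"grip":0},{"dr":[0,0,0],"travel":[0,0,0.8],"grip":0},{"dr":[0,0,0],"travel":[0,0,1.1],"grip":0},{"dr":[0,0,0],"travel":[0,0,1.4],"grip":0},{"dr":[0,0,0],"travel":[0,0,1.6],"grip":0},{"dr":[0,0,0],"travel":[0,0,1.8],"grip":0},{"dr":[0,0,0],"travel":[0,0,2.0],"grip":0},{"dr":[0,0,0],"travel":[0,0,2.0],"grip":0},{"dr":[0,0,0],"travel":[0,0,2.0],"grip":0}]'

```text
time: 8.7
ee_pos: [0.4999, -0.1634, 0.1277]
ee_rot: [[0.268, 0.963, -0.001], [0.963, -0.268, -0.002], [-0.002, -0.001, -1.0]]
ft_force: [-2.4, 0.9, 6.6]
grip_width: 0.0228
```

carry_out --steps '[{"dr":[0,0,0],"travel":[0,0,0.1],"grip":0},{"dr":[0,0,0],"travel":[0,0,0.2],"grip":0},{"dr":[0,0,0],"travel":[0,0,0.3],"grip":0},{"dr":[0,0,0],"travel":[0,0,0.3],"grip":0},{"dr":[0,0,0],"travel":[0,0,0.3],"grip":0}]'

```text
time: 9.2
ee_pos: [0.4998, -0.1634, 0.1268]
ee_rot: [[0.268, 0.963, 0.0], [0.963, -0.268, -0.002], [-0.002, 0.001, -1.0]]
ft_force: [-5.4, 1.9, 14.1]
grip_width: 0.0232
```

carry_out --steps '[{"dr":[0,0,0],"travel":[0,0,0.2],"grip":0},{"dr":[0,0,0],"travel":[0,0,0.4],"grip":0},{"dr":[0,0,0],"travel":[0,0,0.4],"grip":0},{"dr":[0,0,0],"travel":[0,0,0.4],"grip":0}]'

```text
time: 9.6
ee_pos: [0.4998, -0.1634, 0.1267]
ee_rot: [[0.268, 0.963, 0.003], [0.963, -0.268, -0.003], [-0.002, 0.003, -1.0]]
ft_force: [-9.0, 2.2, 24.4]
grip_width: 0.0229
```

```bash
python3 - <<'E'
from hub import *
b=cap('side'); a=cap('scene'); s=arm.observe(); print(s['ee_pos'].round(4),s['ee_rot'].round(4),s['ft_force'].round(2),s['moment'].round(2),s['grip_width'],s['qvel'].round(3))
q=np.array([.4995,-.163,.1])
def box(c,hw=35):
    p=c['R']@q+c['t'];K=c['mtx'];u=int(K[0,0]*p[0]/p[2]+K[0,2]);v=int(K[1,1]*p[1]/p[2]+K[1,2]); return cv2.resize(c['pixels'][v-hw:v+hw,u-hw:u+hw],(400,400),interpolation=cv2.INTER_CUBIC)
cv2.imwrite('pics/home.png',np.hstack([box(a),box(b)])[:,:,::-1])
for n,c in(('scene',a),('side',b)):
    P=cloud(c);px=c['pixels'].astype(int);m=(np.hypot(P[...,0]-.4995,P[...,1]+.163)<.045)&(px.min(2)>100)&(P[...,2]>.08)&(P[...,2]<.115)
    q2=P[m]; A=np.c_[q2[:,:2]-[.4995,-.163],np.ones(len(q2))]; print(n,len(q2),'plane tilt,z',np.linalg.lstsq(A,q2[:,2],rcond=None)[0].round(4),np.median(q2[:,2]))
E
```

```text
[ 0.4998 -0.1634  0.1267] [[ 0.2683  0.9633  0.0027]
 [ 0.9633 -0.2683 -0.003 ]
 [-0.0021  0.0034 -1.    ]] [-9.16  3.46 24.39] [0.73 2.11 0.01] 0.022865987385185995 [-0.001  0.    -0.003  0.    -0.001 -0.   ]
scene 254 plane tilt,z [-0.0494 -0.0006  0.0967] 0.09595279872671619
side 488 plane tilt,z [0.025  0.0176 0.0993] 0.09912422018650524
```

View pics/home.png

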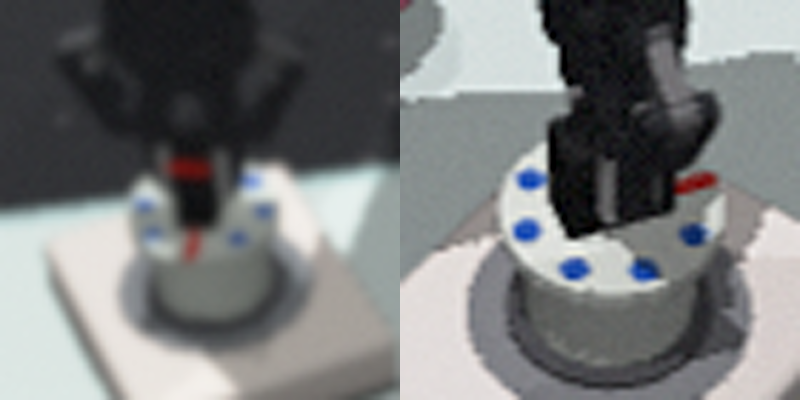

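The disc sits flat on the hub with its stripe over the keyway side. Pushing 10 N harder moved the TCP only 0.1 mm, so it is home. Handing in.

```bash
python3 -c "
from bench import arm
print(arm.sign_off())"
```

```text
the job is handed in; nothing more can be done
None
```

I lifted the rotor from the blue stand nearest the base and fitted it into the spin drive's hub. I turned it about 19° so its key met the keyway, pressed it home and handed the job in at about 9.7 s, still gripping and pressing down.

- **Seating:** the TCP stopped at 0.1267 m, against 0.1265 m predicted for home. Raising the push from about 17 to 27 N moved it only 0.1 mm, which is well above the spring's 10 N.
- **Position and angle:** before insertion, the rotor's yaw was within about 0.1° of the hub's and its centre about 1 mm from the bore axis. The tool is tilted about 0.004 rad.
- **Grip:** the jaws read 22.9 mm at the end, with the grip set to 80 N.
- **Disc top height:** the side camera gave 0.099 m and the scene camera 0.096 m, against 0.098 m expected. Plane fits of the disc gave tilts of 0.03 to 0.05 rad that disagreed between the cameras. I put that down to depth noise and trusted the contact force and TCP height.
- **Not checked:** the side loads of about 9 N that remain did not shift the tool. I never read the ejector directly, and took no final measurement of the jar, bottle or slide box. The arm showed no sign of contact with them.

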